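# Latch the balm mould shut

### The arm

A 7-joint arm with a two-finger parallel gripper is mounted at the origin on the work surface; the furniture and walls round the work are solid. World frame = base frame: x ahead of the robot, y to its left, z up, the work surface at z = 0. Lengths are in m, angles in rad, forces in N, time in s.
With the tool pointing down it reaches from about 0.4 to 0.9 m from the base axis. Payload 5.6 kg.
Tool frame: the origin (TCP) lies on the centre line of the jaws, within the pads' length; the fingertips stand 25 mm ahead of it and the grasp point (between the pads) lies 6 mm ahead of it; z points along the fingers, y is the line along which they close (so a half turn about z gives the same grasp; the last joint's range is limited). The gripper opens to 92 mm and grips with 3 to 60 N. Pads are 20 mm wide; open, the fingers measure 128 mm over their backs; the gripper's body (75 mm by 189 mm) begins 69 mm behind the grasp point.
Start: joints at [1.181, 0.468, -0.012, 1.603, 0.006, 1.071, -0.056], TCP at [0.221, -0.611, 0.24] pointing down, gripper open.
Joint ranges: [-2.53, 2.53], [-0.31, 2.02], [-1.57, 1.55], [0.28, 2.44], [-1.29, 4.43], [0.15, 1.84], [-2.92, 2.92]. Speed limits (rad/s): [2.57, 2.57, 3.14, 3.14, 3.14, 3.14, 3.14].

### API

Orientations are given as a rotation vector (axis times angle).
In Python, from station import ctrl, imaging gives the robot as it stands.
- The arm moves only by the tool send_rows, never from a script. Its argument "motion" is a list of rows, each an object with "delta_pos": the shift along the world's x, y, z in m, a list of three; "angular": the turn, a rotation vector about the world's x, y, z in degrees, a list of three; "claw": the gripper command: -1 is shut, 1 is fully open, values between are in proportion. A call has exactly 5 rows; each row shifts and turns the commanded pose from where the row before left it; what a row does not reach is not made up. A row lasts 1/8 s, in which the tool goes at most 62.5 mm and 10.7 degrees, less where a joint would pass 70% of its speed; a pose out of reach is approached as far as the arm can. A call is refused whole if a number of a shift passes 0.0625 or a number of a turn 10.7, either way. A call with a gripper value outside its range is refused whole. The fingers move at their own pace and stop on an object; "newtons" is the grip in N (left out, the last holds). Time passes only in rows, so rows that do not move let the fingers close, or fill a call up. It gives the time, the measured TCP pose, the force, the opening and the grip force at its end, in the units of the state.
- ctrl.read_state(): the state, without advancing time (a new reading comes with each control period).
- imaging.get_image(name): name is "scene" or "top"; returns the picture (420x560x3 uint8, red, green, blue); there is no depth.
- imaging.camera_info(name): a dict with "camera_matrix" (3x3 intrinsics, pixels), "rvec" (rotation vector, rad) and "tvec" (3), from world to camera coordinates, as OpenCV has them. Camera axes: x right, y down, z forward; pixel columns grow to the right and rows downward; lengths in m; the calibration is good to about 2 mm. A picture is of the moment at which its call begins. camera_info takes no time and is no camera call.
- ctrl.finish_job(): hands the job in; it is judged then, once.
The state is a dict: "clock": time; "joint_positions": joint angles; "dq": joint speeds; "effort": joint torques, N m; "eef_pos": TCP position; "tool_rot": TCP orientation; "wrist_force": force on the tool from outside, world axes, zero at the start; "moment": the same for the moment, N m; "gripper_width": opening from 0.0 (shut) to 1.0 (fully open); "finger_force": force on a finger pad.
Only numpy, scipy, OpenCV 4.12 (cv2) and the standard library are available. Lean on these libraries where they do the work, as an engineer would, in place of code of your own. Each camera call takes 0.05 s, during which the arm holds its last target. There are 200 camera calls.

### The job

Close the split balm-stick mould with its draw latch: take the black ball knob, hook the wire loop behind the brass keeper on the sliding half, then let go and press the red-padded lever over centre until it lies flat and the two halves are fully closed. The keeper has been re-adjusted and its exact place is not known, so feel for its groove gently and do not force the loop or lever; leave the open bottle, overcap and pump head beside the mould where they stand.

Things in the scene. Friction and masses are not known exactly. Their poses are not given: they have to be found in the camera images.
- latch_pivot (a point): the lever's hinge axis on the aluminium split mould (base 235 x 140 mm, fixed to the table); 54 mm above the table, 14 mm above the mould's top face. Axes: x level, from the lever's side over the parting line (at x = +45 mm) to the brass keeper; y along the hinge axis; z up. The lever is 26 mm wide, 5 mm thick, its end 80 mm from the hinge; a 6 mm rubber rest stands under its flat position
- lever (a joint): lever angle, rad: 0 = flat, pointing to -x of latch_pivot (stop); 1.57 = upright; 2.5 = tipped over to +x (stop). Light friction holds it where left. The loop's pin is 22 mm from the hinge axis, at 3.40 rad - lever from +x towards +z, so dead centre is at about 0.26; a hooked latch snaps flat below that. Pressing it over takes up to about 5 N at the pad
- lever_pad (a point): centre of the red pad on the lever, 60 mm from the hinge axis and 5 mm off the lever's centre plane, on the face that looks up when the lever is flat and to +x when it is upright. Push here, square to the lever, following the arc about the hinge
- knob (a point): centre of the 16 mm black ball knob over the middle of the loop's cross bar, on a 6 mm neck, 24 mm from the bar's centre, square to the loop. The ball turns freely on a pin along y, so gripped from above with the fingers closing along y of latch_pivot it lets the loop swing
- loop_bar (a point): centre of the loop's cross bar: 6 mm round, 34 mm along y, 95 mm from the loop's pin on the lever; the two legs run at 17 mm either side in y. Bar and knob move only in the vertical plane y = 0 of latch_pivot, and carry the lever along (some 2 N of friction)
- loop (a joint): angle of the loop on the lever, rad; the loop's elevation, from its pin to the bar, is (loop - lever + 0.06). A light friction holds it while it stands steeply; near level it drops by its own weight
- jaw (a joint): opening of the sliding half, m: 0 = halves closed (rigid stop), 0.004 = open stop, where a spring of about 2 N holds it. The keeper is spring-mounted on this half: it gives towards the lever above 5 N, 0.25 N per mm more. The brass keeper is 26 mm wide along y and passes between the loop's legs
- keeper_mid (a point): NOMINAL centre of the bar when it lies in the keeper's groove, level with latch_pivot. The keeper is screw-adjusted: the true groove is up to 10 mm nearer or farther in x. Groove mouth 7.5 mm wide, floor 3 mm below this point. On the lever's side a hook, its rounded crown 9.5 mm above this point, leans over it; on the far side a flat land 20 mm long, 3 mm above it (a bar on it is 6 mm high)
- bottle_mid (a point): middle of an open clear serum bottle, 39 mm wide, 72 mm tall, standing beside the mould: bystander
- overcap_mid (a point): middle of a gold overcap, 24 mm wide, 36 mm tall, standing beside the mould: bystander
- pump_mid (a point): middle of a gold pump head, 26 mm wide, 37 mm tall, standing beside the mould: bystander

How it is judged:
On the way, in this order (a step that is already met when the one before it is completed fails the run):
1. the loop's bar lies in the keeper's groove, behind the hook (x of loop_bar in the frame of keeper_mid between -0.0155 and 0.0145 m and z of loop_bar in the frame of keeper_mid between -0.003 and 0.003 m), for 0.2 s.
2. the lever is pressed flat and the halves are drawn closed (value of joint lever below 0.1 rad and value of joint jaw below 0.001 m), for 0.2 s.
At the end, for the whole second after the job is handed in: the lever lies flat (within 0.1 rad), the sliding half is closed (within 1 mm) and is held so by the taut loop hooked on the keeper (more than 3 N), and the bottle, overcap and pump head stand within 20 mm of where they were (all of step 2 and contact force between loop and jaw above 3 N and distance of each of bottle_mid, overcap_mid, pump_mid from where it was at the start of the episode below 0.02 m); the robot touches nothing.
It fails at once if the loop is forced against the keeper or sliding half with more than 22 N (contact force between loop and jaw above 22 N).
It fails at once if the robot presses the lever with more than 25 N (contact force between the fingers and lever_c0 above 25 N or contact force between the fingers and lever_c1 above 25 N or contact force between the fingers and lever_c2 above 25 N).
It fails at once if the robot pushes the sliding half or keeper with more than 20 N (contact force between the fingers and jaw above 20 N).
It fails at once if a bystander is knocked away (distance of any of bottle_mid, overcap_mid, pump_mid from where it was at the start of the episode above 0.03 m).
It also fails if it takes over 72 s, if anything falls off the work surface, if the arm or the gripper's body presses on something with over 40 N, if the wrist force passes 120 N, or if a joint passes its speed limit or range.

## Working session

There is one attempt and no reset: what is moved stays moved. The work goes in short steps, Python scripts to look and compute and a tool call to move; the robot and the scene stay as the last step left them, time stands still between calls to the robot, and variables do not carry over. Pictures are saved under pics/ and viewed, at most 10 in all, crops included, and the job is handed in when it is done.

Besides the shell and the picture viewer there is one more tool, called after "Emit:" by a JSON object that holds its "api" and its "payload", one argument or row to a line. send_rows: Moves the arm, as the interface text tells. Its arguments: {"type":"object","properties":{"motion":{"type":"array"},"newtons":{"type":"number"}},"required":["motion"]}

```bash
mkdir -p pics; ls
python3 - <<'E'
from station import ctrl, imaging
import cv2
for n in("scene","top"):
    im=imaging.get_image(n); cv2.imwrite(f"pics/{n}0.png",im[:,:,::-1])
    print(n,imaging.camera_info(n))
print(ctrl.read_state())
E
```

```text
pics
scene {'camera_matrix': array([[462.39926261,   0.        , 275.84545009],
       [  0.        , 462.39926261, 204.90018167],
       [  0.        ,   0.        ,   1.        ]]), 'rvec': array([ 1.92361345, -0.91411312,  0.52901269]), 'tvec': array([-0.43015626,  0.29392221,  0.53625314])}
top {'camera_matrix': array([[402.72591147,   0.        , 287.81588802],
       [  0.        , 402.72591147, 208.5405427 ],
       [  0.        ,   0.        ,   1.        ]]), 'rvec': array([ 2.16932424, -2.18257636,  0.10722546]), 'tvec': array([-0.05852886,  0.61970947,  0.89377775])}
{'clock': 0.1, 'joint_positions': array([ 1.18102438,  0.46828292, -0.01161518,  1.60345412,  0.00596249,
        1.0713652 , -0.05629416]), 'dq': array([ 0.00142043, -0.00205396,  0.00070262, -0.00270039,  0.00095705,
       -0.00012592,  0.00059184]), 'effort': array([ 1.89892540e-03, -5.21640229e+01, -1.19576519e-02, -2.44365138e+01,
       -5.67513099e-02,  1.41322589e-02,  4.88474643e-05]), 'eef_pos': array([ 0.22072092, -0.61091299,  0.23877161]), 'tool_rot': array([-3.09308886e+00, -5.41632661e-01,  5.08022548e-04]), 'wrist_force': array([-1.4286952 , -0.25364499, -0.34131351]), 'moment': array([-0.02435114,  0.01006242,  0.0221566 ]), 'finger_force': 0.0, 'gripper_width': 0.9996823593290691}
```

View pics/scene0.png

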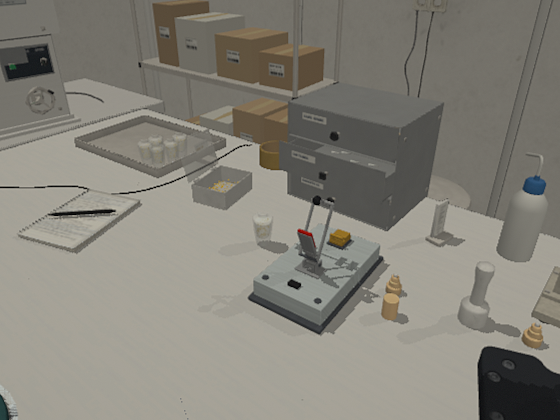

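View pics/top0.png

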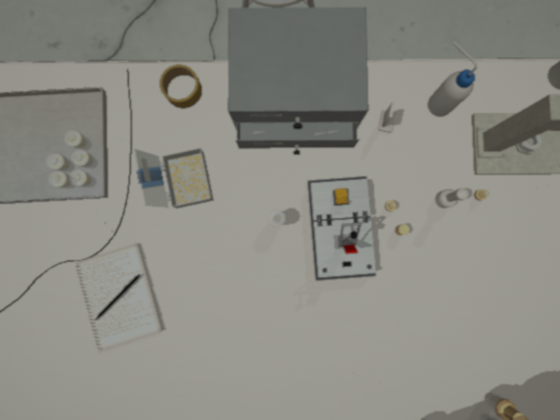

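The scene view shows the mould around pixel (320,275), with the lever raised (red pad near (306,233)) and the knob near (318,200). In the top view the mould is centred near (342,228), the keeper is at (341,196) and the bystanders are at (280,218), (391,206) and (403,230). I'll zoom in.

Run:
```python
import cv2, numpy as np
a=cv2.imread("pics/scene0.png")[180:330,240:410]; b=cv2.imread("pics/top0.png")[170:285,300:415]
cv2.imwrite("pics/c1.png",cv2.resize(a,None,fx=4,fy=4,interpolation=cv2.INTER_CUBIC)[:600])
cv2.imwrite("pics/c2.png",cv2.resize(b,None,fx=5,fy=5,interpolation=cv2.INTER_CUBIC))
```

```text
(no output)
```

View pics/c1.png

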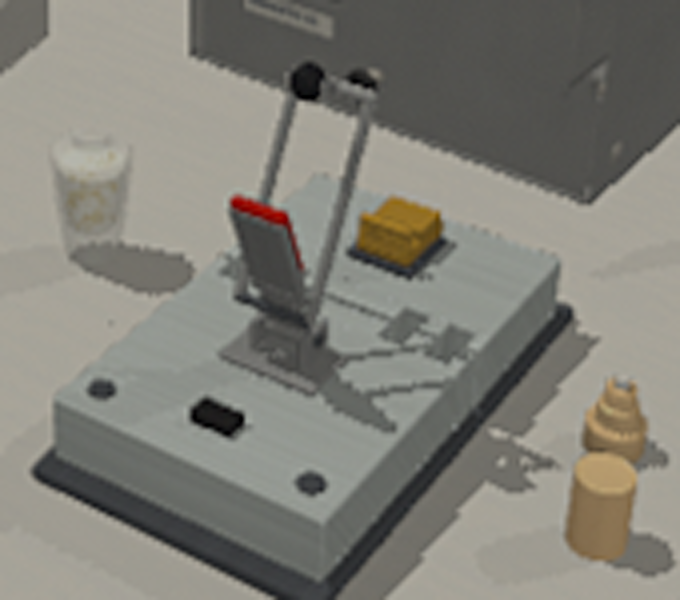

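View pics/c2.png

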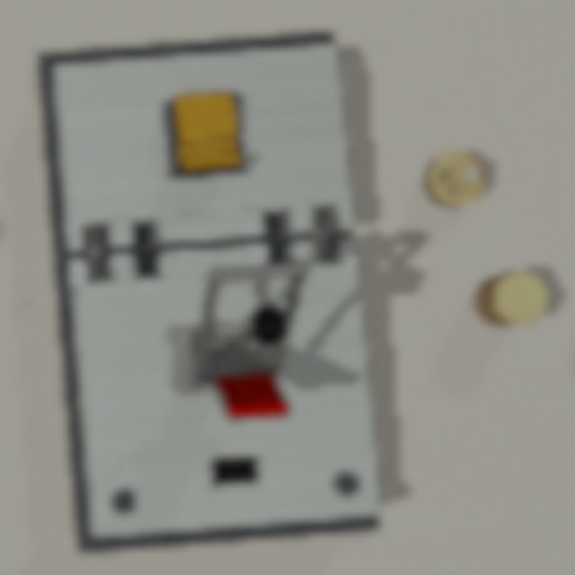

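The crops give matching features in both views: ball, bar ends, base corners, parting line, keeper and rubber rest. Next I triangulate them.

```bash
cat > g.py <<'E'
import numpy as np, cv2
from station import ctrl, imaging
C={}
for n in("scene","top"):
    i=imaging.camera_info(n); R=cv2.Rodrigues(i["rvec"])[0]; C[n]=(i["camera_matrix"],R,np.array(i["tvec"]).reshape(3,1))
def P(n): K,R,t=C[n]; return K@np.hstack([R,t])
def tri(s,t):
    X=cv2.triangulatePoints(P("scene"),P("top"),np.array(s,float).reshape(2,1),np.array(t,float).reshape(2,1)); return (X[:3]/X[3]).ravel()
def onz(n,p,z):
    K,R,t=C[n]; d=R.T@np.linalg.inv(K)@np.array([*p,1.]); o=(-R.T@t).ravel(); return o+d*(z-o[2])/d[2]
def proj(n,X):
    x=P(n)@np.append(X,1); return x[:2]/x[2]
E
python3 - <<'E'
from g import *
np.set_printoptions(precision=4,suppress=True)
c1=lambda u,v:(u/4+240-.375,v/4+180-.375); c2=lambda u,v:(u/5+300-.4,v/5+170-.4)
print("ball",tri(c1(307,80),c2(267,325)))
print("barL",tri(c1(292,85),c2(212,272)),"barR",tri(c1(373,93),c2(303,270)))
for p in [(40,57),(332,37),(378,522),(85,548)]: print("base top z.006",onz("top",c2(*p),.006))
for p in [(37,470),(330,598),(573,312)]: print("base scene z0",onz("scene",c1(*p),.006))
print("rest top",tri(c1(218,412),c2(234,470)), onz("top",c2(234,470),.046),onz("scene",c1(218,412),.046))
print("part",onz("top",c2(75,254),.04),onz("top",c2(350,236),.04))
for p in [(176,96),(236,94),(242,165),(180,170),(178,140),(240,137)]: print("keep top",onz("top",c2(*p),.06))
print("bolts",onz("top",c2(123,500),.04),onz("top",c2(346,483),.04),onz("scene",c1(102,389),.04),onz("scene",c1(312,483),.04))
print("pad top",tri(c1(258,207),c2(250,379)))
print("bracket scene feet",onz("scene",c1(270,355),.04))
E
```

```text
ball [ 0.5542 -0.1862  0.1697]
barL [ 0.5748 -0.1666  0.152 ] barR [ 0.5762 -0.2027  0.1601]
base top z.006 [ 0.6866 -0.1096  0.006 ]
base top z.006 [ 0.6955 -0.2481  0.006 ]
base top z.006 [ 0.468  -0.2639  0.006 ]
base top z.006 [ 0.457  -0.1279  0.006 ]
base scene z0 [ 0.4548 -0.1258  0.006 ]
base scene z0 [ 0.4708 -0.2619  0.006 ]
base scene z0 [ 0.6952 -0.2459  0.006 ]
rest top [ 0.4935 -0.191   0.0456] [ 0.4941 -0.1916  0.046 ] [ 0.4926 -0.1908  0.046 ]
part [ 0.5911 -0.1226  0.04  ] [ 0.5985 -0.2471  0.04  ]
keep top [ 0.66  -0.167  0.06 ]
keep top [ 0.6607 -0.1938  0.06  ]
keep top [ 0.6289 -0.1958  0.06  ]
keep top [ 0.6268 -0.1682  0.06  ]
keep top [ 0.6402 -0.1676  0.06  ]
keep top [ 0.6414 -0.1951  0.06  ]
bolts [ 0.4809 -0.1426  0.04  ] [ 0.4877 -0.2426  0.04  ] [ 0.4803 -0.1402  0.04  ] [ 0.4873 -0.2404  0.04  ]
pad top [ 0.5313 -0.1841  0.1217]
bracket scene feet [ 0.5424 -0.1805  0.04  ]
```

Run:
```python
from g import *
from scipy.optimize import least_squares
np.set_printoptions(precision=4,suppress=True)
c1=lambda u,v:np.array((u/4+240-.375,v/4+180-.375)); c2=lambda u,v:np.array((u/5+300-.4,v/5+170-.4))
def pts(p):
    px,py,yaw,lev,E,rx,kx=p
    f=lambda x,y,z: np.array([px+x*np.cos(yaw)-y*np.sin(yaw),py+x*np.sin(yaw)+y*np.cos(yaw),.054+z])
    a=3.4-lev; qx,qz=.022*np.cos(a),.022*np.sin(a); bx,bz=qx+.095*np.cos(E),qz+.095*np.sin(E)
    u=np.array([np.cos(np.pi-lev),np.sin(np.pi-lev)]); n=np.array([u[1],-u[0]])
    e=u*.08+n*0.0025
    return dict(ball=f(bx-.024*np.sin(E),0,bz+.024*np.cos(E)),barL=f(bx,.017,bz),barR=f(bx,-.017,bz),rest=f(rx,0,-.008),
      pA=f(.046,.062,-.014),pB=f(.046,-.062,-.014),kL=f(kx,.013,.003),kR=f(kx,-.013,.003),end=f(*[e[0],0,e[1]]))
obs=[("scene","ball",c1(307,80),1),("top","ball",c2(267,325),1),("scene","barL",c1(292,85),1),("scene","barR",c1(373,93),1),("top","barL",c2(210,272),1),("top","barR",c2(303,270),1),
("scene","rest",c1(218,412),1),("top","rest",c2(234,470),1),("top","kL",c2(176,96),1),("top","kR",c2(236,94),1),("scene","end",c1(258,207),.5)]
L=[(c2(75,254)),(c2(350,236))]
def res(p):
    q=pts(p); r=[w*(proj(n,q[k])-o) for n,k,o,w in obs]; r=np.concatenate(r)
    a,b=proj("top",q["pA"]),proj("top",q["pB"]); d=(b-a)/np.linalg.norm(b-a)
    return np.append(r,[d[0]*(o-a)[1]-d[1]*(o-a)[0] for o in L])
s=least_squares(res,[.549,-.187,.07,1.25,1.14,-.055,.11],loss="soft_l1")
print(s.x); print(res(s.x).reshape(-1,2)); q=pts(s.x); print(q["ball"],(q["barL"]+q["barR"])/2,q["end"])
print("drawer knob",tri((330.,199),(296.5,150)))
print(onz("top",(239,146),.1),onz("top",(356,146),.1))
np.save("fit.npy",s.x)
```

```text
[ 0.5487 -0.1867  0.0604  1.178   1.1302 -0.0554  0.1122]
[[ 0.6407  1.1208]
 [-0.51    0.396 ]
 [ 2.1605 -2.8194]
 [ 0.1671  1.1233]
 [ 0.5169  0.6782]
 [-0.8569 -0.0693]
 [-0.0387 -0.4221]
 [-0.6901  0.307 ]
 [-0.163   0.208 ]
 [-0.5664 -0.153 ]
 [ 0.2651 -0.1135]
 [-0.0546 -0.0001]]
[ 0.5542 -0.1864  0.1677] [ 0.5759 -0.1851  0.1574] [ 0.5205 -0.1885  0.1289]
drawer knob [ 0.7522 -0.0849  0.051 ]
[0.748  0.0419 0.1   ] [ 0.7468 -0.2092  0.1   ]
```

Emit:
{"api": "send_rows", "payload": {
  "motion": [
    {"delta_pos":[0.038,0.049,0.005],"angular":[0,0,-4],"claw":1},
    {"delta_pos":[0.038,0.049,0.005],"angular":[0,0,-4],"claw":1},
    {"delta_pos":[0.038,0.049,0.0],"angular":[0,0,-4],"claw":1},
    {"delta_pos":[0.038,0.049,0.0],"angular":[0,0,-4],"claw":1},
    {"delta_pos":[0.038,0.049,0.0],"angular":[0,0,0],"claw":1}
  ]
}}

```text
clock: 0.72
eef_pos: [0.4117, -0.3645, 0.2494]
tool_rot: [3.14, 0.105, -0.0]
wrist_force: [0.9, -0.1, 0.8]
gripper_width: 0.998
finger_force: 0.0
```

Emit:
{"api": "send_rows", "payload": {
  "motion": [
    {"delta_pos":[0.036,0.0445,0],"angular":[0,0,0],"claw":1},
    {"delta_pos":[0.036,0.0445,0],"angular":[0,0,0],"claw":1},
    {"delta_pos":[0.036,0.0445,0.0],"angular":[0,0,0],"claw":1},
    {"delta_pos":[0.0345,0.0445,0.0],"angular":[0,0,0],"claw":1},
    {"delta_pos":[0,0,0.0],"angular":[0,0,0],"claw":0.2}
  ]
}}

```text
clock: 1.35
eef_pos: [0.5557, -0.1828, 0.2491]
tool_rot: [-3.137, -0.12, -0.001]
wrist_force: [-0.5, -0.3, -0.4]
gripper_width: 0.918
finger_force: 0.0
```

Emit:
{"api": "send_rows", "payload": {
  "motion": [
    {"delta_pos":[0,0,-0.02],"angular":[0,0,0],"claw":0.0},
    {"delta_pos":[0,0,-0.02],"angular":[0,0,0],"claw":0.0},
    {"delta_pos":[0,0,-0.02],"angular":[0,0,0],"claw":0},
    {"delta_pos":[0,0,-0.005],"angular":[0,0,0],"claw":0},
    {"delta_pos":[0,0,0.0],"angular":[0,0,0],"claw":0}
  ]
}}

```text
clock: 1.98
eef_pos: [0.553, -0.189, 0.1846]
tool_rot: [3.14, 0.105, -0.001]
wrist_force: [-0.2, -1.3, 0.7]
gripper_width: 0.498
finger_force: 0.0
```

Run:
```python
from g import *
s=ctrl.read_state(); print(s["eef_pos"],s["tool_rot"],s["gripper_width"],s["clock"])
a=imaging.get_image("scene")[160:310,230:400,::-1]; b=imaging.get_image("top")[170:285,300:415,::-1]
a=cv2.resize(a,(400,353),interpolation=cv2.INTER_CUBIC); b=cv2.resize(b,(353,353),interpolation=cv2.INTER_CUBIC)
cv2.imwrite("pics/d.png",np.hstack([a,b]))
```

```text
[ 0.55301908 -0.18897373  0.18456158] [ 3.13975675e+00  1.04569051e-01 -9.69598215e-04] 0.4976666714162072 1.975
```

View pics/d.png

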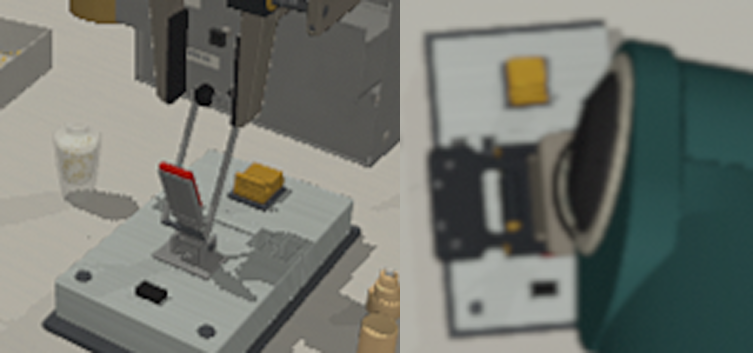

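The ball sits between the fingers in the scene crop at about (205,95). I'll centre it in y and close.

Emit:
{"api": "send_rows", "payload": {
  "motion": [
    {"delta_pos":[0.001,0.0025,0],"angular":[0,0,0],"claw":-0.2},
    {"delta_pos":[0,0,0],"angular":[0,0,0],"claw":-1},
    {"delta_pos":[0,0,0],"angular":[0,0,0],"claw":-1},
    {"delta_pos":[0,0,0],"angular":[0,0,0],"claw":-1},
    {"delta_pos":[0,0,0],"angular":[0,0,0],"claw":-1}
  ],
  "newtons": 15
}}

```text
clock: 2.7
eef_pos: [0.5545, -0.1861, 0.1848]
tool_rot: [3.139, 0.106, 0.001]
wrist_force: [-0.1, -0.8, 0.3]
gripper_width: 0.159
finger_force: 15.0
```

```bash
cat >> g.py <<'E'
PX,PY,YAW=.5487,-.1867,.065
def ik(bx,bz):
    r=np.hypot(bx,bz); a=np.arctan2(bz,bx)+np.arccos((.022**2+r*r-.095**2)/(2*.022*r))
    E=np.arctan2(bz-.022*np.sin(a),bx-.022*np.cos(a))
    return 3.4-a,E,bx-.024*np.sin(E),bz+.024*np.cos(E)
E
python3 - <<'E'
from g import *
prev=None
for d,r in [(75.3,.107),(68,.106),(60,.105),(52,.104),(44,.103),(36,.103),(28,.103),(20,.103),(14,.103),(10,.103),(6,.101),(3.4,.101)]:
    bx,bz=r*np.cos(np.radians(d)),r*np.sin(np.radians(d)); l,E,x,z=ik(bx,bz)
    tip=(-.08*np.cos(l),.08*np.sin(l))
    print(d,np.round([bx,bz,l,E,x,z],4),"step",None if prev is None else np.round([x-prev[0],z-prev[1]],4),"tip",np.round(tip,3)); prev=(x,z)
for bx in(.088,.078): print(ik(bx,.006),ik(bx,0))
E
```

```text
75.3 [0.0272 0.1035 1.1807 1.1311 0.0054 0.1137] step None tip [-0.03   0.074]
68 [0.0397 0.0983 1.2584 0.9967 0.0196 0.1113] step [ 0.0141 -0.0024] tip [-0.025  0.076]
60 [0.0525 0.0909 1.3497 0.8507 0.0345 0.1068] step [ 0.0149 -0.0046] tip [-0.018  0.078]
52 [0.064  0.082  1.442  0.7053 0.0485 0.1002] step [ 0.014  -0.0065] tip [-0.01   0.079]
44 [0.0741 0.0715 1.5351 0.5604 0.0613 0.0919] step [ 0.0129 -0.0083] tip [-0.003  0.08 ]
36 [0.0833 0.0605 1.6747 0.4208 0.0735 0.0824] step [ 0.0122 -0.0094] tip [0.008 0.08 ]
28 [0.0909 0.0484 1.8144 0.2811 0.0843 0.0714] step [ 0.0108 -0.011 ] tip [0.019 0.078]
20 [0.0968 0.0352 1.954  0.1415 0.0934 0.059 ] step [ 0.0091 -0.0124] tip [0.03  0.074]
14 [0.0999 0.0249 2.0587 0.0368 0.0991 0.0489] step [ 0.0057 -0.0101] tip [0.038 0.071]
10 [ 0.1014  0.0179  2.1285 -0.033   0.1022  0.0419] step [ 0.0032 -0.007 ] tip [0.042 0.068]
6 [ 0.1004  0.0106  2.1073 -0.1118  0.1031  0.0344] step [ 0.0009 -0.0075] tip [0.041 0.069]
3.4 [ 0.1008  0.006   2.1527 -0.1572  0.1046  0.0297] step [ 0.0015 -0.0047] tip [0.044 0.067]
(np.float64(1.5637644154329056), np.float64(-0.1610052609779959), np.float64(0.0918474531282884), np.float64(0.02968959907692876)) (np.float64(1.6218849553119221), np.float64(-0.22860598212910185), np.float64(0.09343887985857172), np.float64(0.023375598086124404))
(np.float64(0.9723440914943695), np.float64(-0.08859915496484808), np.float64(0.08012359886461695), np.float64(0.029905863880274178)) (np.float64(1.0312783728204415), np.float64(-0.16239982416924842), np.float64(0.081880486019193), np.float64(0.02368421052631579))
```

Emit:
{"api": "send_rows", "payload": {
  "motion": [
    {"delta_pos":[0.014,0.0009,-0.0024],"angular":[0,0,0],"claw":-1},
    {"delta_pos":[0.0149,0.001,-0.0046],"angular":[0,0,0],"claw":-1},
    {"delta_pos":[0.014,0.0009,-0.0065],"angular":[0,0,0],"claw":-1},
    {"delta_pos":[0.0129,0.0008,-0.0083],"angular":[0,0,0],"claw":-1},
    {"delta_pos":[0,0,0],"angular":[0,0,0],"claw":-1}
  ]
}}

```text
clock: 3.32
eef_pos: [0.6114, -0.1821, 0.1619]
tool_rot: [-3.14, -0.107, -0.001]
wrist_force: [0.6, -1.1, -0.3]
gripper_width: 0.157
finger_force: 15.0
```

Emit:
{"api": "send_rows", "payload": {
  "motion": [
    {"delta_pos":[0.0122,0.0008,-0.0094],"angular":[0,0,0],"claw":-1},
    {"delta_pos":[0.0108,0.0007,-0.011],"angular":[0,0,0],"claw":-1},
    {"delta_pos":[0.0091,0.0006,-0.0124],"angular":[0,0,0],"claw":-1},
    {"delta_pos":[0.0057,0.0004,-0.0101],"angular":[0,0,0],"claw":-1},
    {"delta_pos":[0,0,0],"angular":[0,0,0],"claw":-1}
  ]
}}

```text
clock: 3.95
eef_pos: [0.6484, -0.1796, 0.1189]
tool_rot: [-3.14, -0.106, 0.001]
wrist_force: [-1.8, -1.2, -0.4]
gripper_width: 0.156
finger_force: 15.0
```

Run:
```python
from g import *
s=ctrl.read_state(); print(s["eef_pos"],s["wrist_force"],s["gripper_width"],s["clock"])
a=imaging.get_image("scene")[170:300,260:430,::-1]
cv2.imwrite("pics/e.png",cv2.resize(a,None,fx=4.6,fy=4.6,interpolation=cv2.INTER_CUBIC)[:600,:800])
```

```text
[ 0.64836576 -0.17962175  0.11892791] [-1.77818046 -1.24077472 -0.42161381] 0.15590179750483352 3.95
```

View pics/e.png

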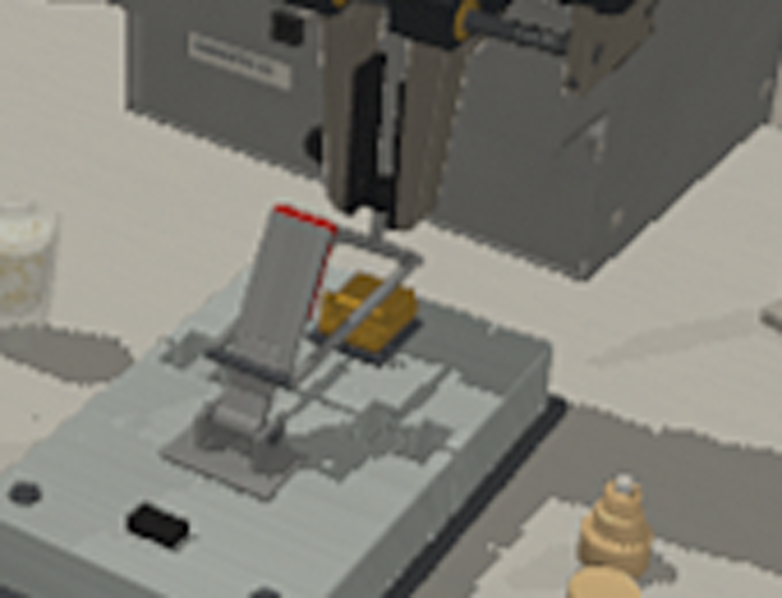

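The loop now leans over the keeper, with the bar mid near crop (377,248) and the lever tipped past upright. I check the bar against the model.

Run:
```python
from g import *
u=lambda x,y,z: np.array([PX+x*np.cos(YAW)-y*np.sin(YAW),PY+x*np.sin(YAW)+y*np.cos(YAW),.054+z])
for bx,bz in[(.0999,.0249),(.1049,.0249),(.0999,.0299)]:
  for y in(.017,0,-.017):
    p=proj("scene",u(bx,y,bz)); print(bx,bz,y,(p+.4-[260,170])*4.6)
# keeper land far edge/hook edge predictions
for n,p in [("landfar",(.1122,.003)),("landnear",(.0922,.003)),("crown",(.083,.0095))]:
  print(n,[((proj("scene",u(p[0],y,p[1]))+.4-[260,170])*4.6).round() for y in(.013,-.013)])
```

```text
0.0999 0.0249 0.017 [341.58238637 233.01021338]
0.0999 0.0249 0 [379.61015759 246.03766852]
0.0999 0.0249 -0.017 [418.43295805 259.33748271]
0.1049 0.0249 0.017 [347.77446129 227.66356039]
0.1049 0.0249 0 [385.70547148 240.58093696]
0.1049 0.0249 -0.017 [424.42610515 253.7672192 ]
0.0999 0.0299 0.017 [342.32045111 222.19843323]
0.0999 0.0299 0 [380.46835621 235.15223997]
0.0999 0.0299 -0.017 [419.41618576 248.37767544]
landfar [array([362., 269.]), array([420., 289.])]
landnear [array([338., 291.]), array([396., 312.])]
crown [array([327., 288.]), array([386., 309.])]
```

The model matches to about 1 mm, so I descend gently onto the land.

Emit:
{"api": "send_rows", "payload": {
  "motion": [
    {"delta_pos":[0.0015,0.0001,-0.005],"angular":[0,0,0],"claw":-1},
    {"delta_pos":[0.0015,0.0001,-0.004],"angular":[0,0,0],"claw":-1},
    {"delta_pos":[0.001,0.0001,-0.003],"angular":[0,0,0],"claw":-1},
    {"delta_pos":[0.0005,0,-0.002],"angular":[0,0,0],"claw":-1},
    {"delta_pos":[0,0,0],"angular":[0,0,0],"claw":-1}
  ]
}}

```text
clock: 4.62
eef_pos: [0.6529, -0.1794, 0.106]
tool_rot: [3.14, 0.106, 0.001]
wrist_force: [0.7, 0.5, -0.0]
gripper_width: 0.155
finger_force: 15.0
```

Emit:
{"api": "send_rows", "payload": {
  "motion": [
    {"delta_pos":[0.0005,0,-0.001],"angular":[0,0,0],"claw":-1},
    {"delta_pos":[0,0,-0.001],"angular":[0,0,0],"claw":-1},
    {"delta_pos":[0,0,-0.001],"angular":[0,0,0],"claw":-1},
    {"delta_pos":[0,0,0],"angular":[0,0,0],"claw":-1},
    {"delta_pos":[0,0,0],"angular":[0,0,0],"claw":-1}
  ]
}}

```text
clock: 5.25
eef_pos: [0.6533, -0.1793, 0.103]
tool_rot: [3.14, 0.106, 0.001]
wrist_force: [2.4, -0.3, 0.4]
gripper_width: 0.159
finger_force: 15.0
```

Emit:
{"api": "send_rows", "payload": {
  "motion": [
    {"delta_pos":[0,0,-0.001],"angular":[0,0,0],"claw":-1},
    {"delta_pos":[0,0,-0.001],"angular":[0,0,0],"claw":-1},
    {"delta_pos":[0,0,-0.001],"angular":[0,0,0],"claw":-1},
    {"delta_pos":[0,0,0],"angular":[0,0,0],"claw":-1},
    {"delta_pos":[0,0,0],"angular":[0,0,0],"claw":-1}
  ]
}}

```text
clock: 5.88
eef_pos: [0.6532, -0.1794, 0.1]
tool_rot: [3.14, 0.106, 0.001]
wrist_force: [2.8, -0.9, -0.8]
gripper_width: 0.157
finger_force: 15.0
```

```bash
python3 -c "
from station import ctrl
s=ctrl.read_state();print(s['eef_pos'],s['wrist_force'])"
```

```text
[ 0.65322909 -0.17939359  0.10002186] [ 2.7943595  -0.87071434 -0.78412318]
```

Emit:
{"api": "send_rows", "payload": {
  "motion": [
    {"delta_pos":[0,0,-0.0007],"angular":[0,0,0],"claw":-1},
    {"delta_pos":[0,0,-0.0007],"angular":[0,0,0],"claw":-1},
    {"delta_pos":[0,0,-0.0006],"angular":[0,0,0],"claw":-1},
    {"delta_pos":[0,0,0],"angular":[0,0,0],"claw":-1},
    {"delta_pos":[0,0,0],"angular":[0,0,0],"claw":-1}
  ]
}}

```text
clock: 6.5
eef_pos: [0.6533, -0.1794, 0.099]
tool_rot: [3.14, 0.106, 0.001]
wrist_force: [1.9, -1.2, 6.8]
gripper_width: 0.16
finger_force: 15.0
```

Contact with the land is at about 6.8 N. I ease off a little and drag toward the lever in small steps.

Emit:
{"api": "send_rows", "payload": {
  "motion": [
    {"delta_pos":[-0.0015,-0.0001,0.0005],"angular":[0,0,0],"claw":-1},
    {"delta_pos":[-0.0015,-0.0001,0],"angular":[0,0,0],"claw":-1},
    {"delta_pos":[-0.0015,-0.0001,0],"angular":[0,0,0],"claw":-1},
    {"delta_pos":[0,0,0],"angular":[0,0,0],"claw":-1},
    {"delta_pos":[0,0,0],"angular":[0,0,0],"claw":-1}
  ]
}}

```text
clock: 7.12
eef_pos: [0.6494, -0.1797, 0.0991]
tool_rot: [3.139, 0.106, 0.003]
wrist_force: [5.0, -0.8, 5.6]
gripper_width: 0.156
finger_force: 15.0
```

Emit:
{"api": "send_rows", "payload": {
  "motion": [
    {"delta_pos":[-0.0015,-0.0001,0],"angular":[0,0,0],"claw":-1},
    {"delta_pos":[-0.001,-0.0001,0],"angular":[0,0,0],"claw":-1},
    {"delta_pos":[-0.001,-0.0001,0],"angular":[0,0,0],"claw":-1},
    {"delta_pos":[0,0,0],"angular":[0,0,0],"claw":-1},
    {"delta_pos":[0,0,0],"angular":[0,0,0],"claw":-1}
  ]
}}

```text
clock: 7.75
eef_pos: [0.6459, -0.1799, 0.0991]
tool_rot: [3.14, 0.106, 0.003]
wrist_force: [4.7, 0.7, 6.3]
gripper_width: 0.16
finger_force: 15.0
```

Emit:
{"api": "send_rows", "payload": {
  "motion": [
    {"delta_pos":[-0.001,-0.0001,0],"angular":[0,0,0],"claw":-1},
    {"delta_pos":[-0.001,-0.0001,0],"angular":[0,0,0],"claw":-1},
    {"delta_pos":[-0.001,0,0],"angular":[0,0,0],"claw":-1},
    {"delta_pos":[0,0,0],"angular":[0,0,0],"claw":-1},
    {"delta_pos":[0,0,0],"angular":[0,0,0],"claw":-1}
  ]
}}

```text
clock: 8.38
eef_pos: [0.6428, -0.1802, 0.0992]
tool_rot: [3.14, 0.106, 0.003]
wrist_force: [4.3, 0.5, 4.9]
gripper_width: 0.154
finger_force: 15.0
```

Emit:
{"api": "send_rows", "payload": {
  "motion": [
    {"delta_pos":[-0.001,-0.0001,0],"angular":[0,0,0],"claw":-1},
    {"delta_pos":[-0.001,-0.0001,0],"angular":[0,0,0],"claw":-1},
    {"delta_pos":[0,0,0],"angular":[0,0,0],"claw":-1},
    {"delta_pos":[0,0,0],"angular":[0,0,0],"claw":-1},
    {"delta_pos":[0,0,0],"angular":[0,0,0],"claw":-1}
  ]
}}

```text
clock: 9.0
eef_pos: [0.6395, -0.1804, 0.098]
tool_rot: [-3.14, -0.106, 0.002]
wrist_force: [4.7, -0.2, 0.6]
gripper_width: 0.158
finger_force: 15.0
```

The vertical support has gone (z fell to 0.098), so the bar is at the groove mouth. I lower it in.

Emit:
{"api": "send_rows", "payload": {
  "motion": [
    {"delta_pos":[0,0,-0.001],"angular":[0,0,0],"claw":-1},
    {"delta_pos":[0,0,-0.001],"angular":[0,0,0],"claw":-1},
    {"delta_pos":[0,0,0],"angular":[0,0,0],"claw":-1},
    {"delta_pos":[0,0,0],"angular":[0,0,0],"claw":-1},
    {"delta_pos":[0,0,0],"angular":[0,0,0],"claw":-1}
  ]
}}

```text
clock: 9.62
eef_pos: [0.6397, -0.1804, 0.0961]
tool_rot: [-3.14, -0.106, 0.001]
wrist_force: [2.8, -0.1, -1.1]
gripper_width: 0.16
finger_force: 15.0
```

Emit:
{"api": "send_rows", "payload": {
  "motion": [
    {"delta_pos":[0.0005,0,-0.001],"angular":[0,0,0],"claw":-1},
    {"delta_pos":[0.0005,0,-0.001],"angular":[0,0,0],"claw":-1},
    {"delta_pos":[0,0,-0.0007],"angular":[0,0,0],"claw":-1},
    {"delta_pos":[0,0,0],"angular":[0,0,0],"claw":-1},
    {"delta_pos":[0,0,0],"angular":[0,0,0],"claw":-1}
  ]
}}

```text
clock: 10.25
eef_pos: [0.6405, -0.1804, 0.0933]
tool_rot: [-3.14, -0.106, 0.002]
wrist_force: [0.4, 0.1, -1.0]
gripper_width: 0.155
finger_force: 15.0
```

Emit:
{"api": "send_rows", "payload": {
  "motion": [
    {"delta_pos":[0,0,-0.0007],"angular":[0,0,0],"claw":-1},
    {"delta_pos":[0,0,-0.0005],"angular":[0,0,0],"claw":-1},
    {"delta_pos":[0,0,0],"angular":[0,0,0],"claw":-1},
    {"delta_pos":[0,0,0],"angular":[0,0,0],"claw":-1},
    {"delta_pos":[0,0,0],"angular":[0,0,0],"claw":-1}
  ]
}}

```text
clock: 10.88
eef_pos: [0.6414, -0.1804, 0.0929]
tool_rot: [3.14, 0.106, 0.001]
wrist_force: [0.1, 0.2, 3.7]
gripper_width: 0.159
finger_force: 15.0
```

The floor is felt at about 0.093, so the bar is seated. I test the hook with a gentle pull.

Emit:
{"api": "send_rows", "payload": {
  "motion": [
    {"delta_pos":[-0.001,0,0.0006],"angular":[0,0,0],"claw":-1},
    {"delta_pos":[-0.0015,-0.0001,0],"angular":[0,0,0],"claw":-1},
    {"delta_pos":[-0.0015,-0.0001,0],"angular":[0,0,0],"claw":-1},
    {"delta_pos":[-0.001,-0.0001,0],"angular":[0,0,0],"claw":-1},
    {"delta_pos":[0,0,0],"angular":[0,0,0],"claw":-1}
  ]
}}

```text
clock: 11.5
eef_pos: [0.6367, -0.1806, 0.0933]
tool_rot: [3.14, 0.106, 0.002]
wrist_force: [4.2, 0.6, 0.1]
gripper_width: 0.156
finger_force: 15.0
```

Run:
```python
from g import *
a=imaging.get_image("scene")[170:300,260:430,::-1]
cv2.imwrite("pics/f.png",cv2.resize(a,None,fx=4.6,fy=4.6,interpolation=cv2.INTER_CUBIC)[:600,:800])
```

```text
(no output)
```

View pics/f.png

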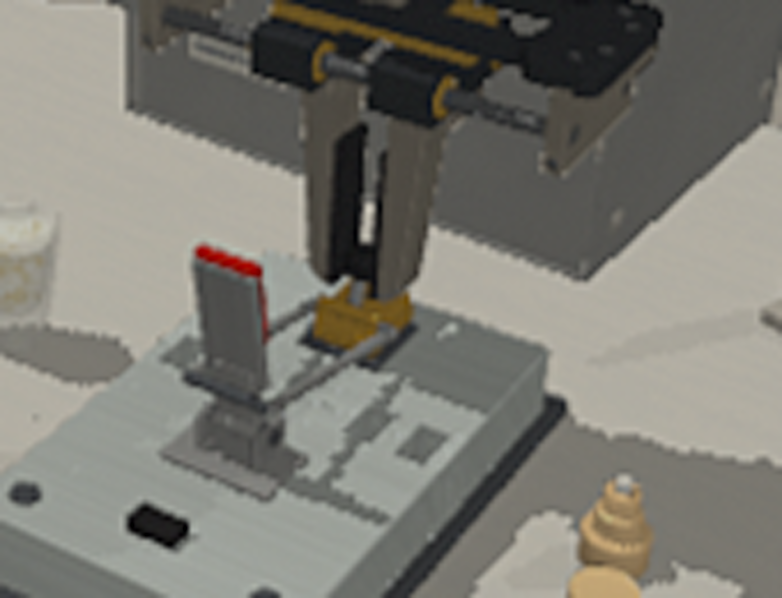

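The loop is hooked: the legs straddle the brass keeper and the knob neck is at crop (357,292). I release, lift, and move the closed fingers over to the pad side of the lever.

Emit:
{"api": "send_rows", "payload": {
  "motion": [
    {"delta_pos":[0.001,0.0001,0],"angular":[0,0,0],"claw":-0.2},
    {"delta_pos":[0,0,0],"angular":[0,0,0],"claw":-0.2},
    {"delta_pos":[0,0,0],"angular":[0,0,0],"claw":-0.2},
    {"delta_pos":[0,0,0.02],"angular":[0,0,0],"claw":-0.2},
    {"delta_pos":[0,0,0.055],"angular":[0,0,0],"claw":-0.2}
  ]
}}

```text
clock: 12.18
eef_pos: [0.635, -0.1803, 0.1671]
tool_rot: [-3.138, -0.106, 0.009]
wrist_force: [0.7, -1.0, 0.5]
gripper_width: 0.399
finger_force: 0.0
```

Emit:
{"api": "send_rows", "payload": {
  "motion": [
    {"delta_pos":[-0.025,-0.0016,0],"angular":[0,0,0],"claw":-1},
    {"delta_pos":[-0.031,-0.0021,0],"angular":[0,0,0],"claw":-1},
    {"delta_pos":[0,0,-0.012],"angular":[0,0,0],"claw":-1},
    {"delta_pos":[0,0,-0.017],"angular":[0,0,0],"claw":-1},
    {"delta_pos":[0,0,0],"angular":[0,0,0],"claw":-1}
  ]
}}

```text
clock: 12.8
eef_pos: [0.5805, -0.1837, 0.1372]
tool_rot: [-3.139, -0.107, 0.005]
wrist_force: [-0.3, 0.4, -0.4]
gripper_width: 0.004
finger_force: 0.0
```

Run:
```python
from g import *
s=ctrl.read_state(); print(s["eef_pos"],s["wrist_force"],s["gripper_width"],s["clock"])
a=imaging.get_image("scene")[170:300,260:430,::-1]
cv2.imwrite("pics/h.png",cv2.resize(a,None,fx=4.6,fy=4.6,interpolation=cv2.INTER_CUBIC)[:600,:800])
```

```text
[ 0.58054651 -0.18368771  0.13724026] [-0.31705329  0.36788277 -0.37935491] 0.004318609492790211 12.8
```

View pics/h.png

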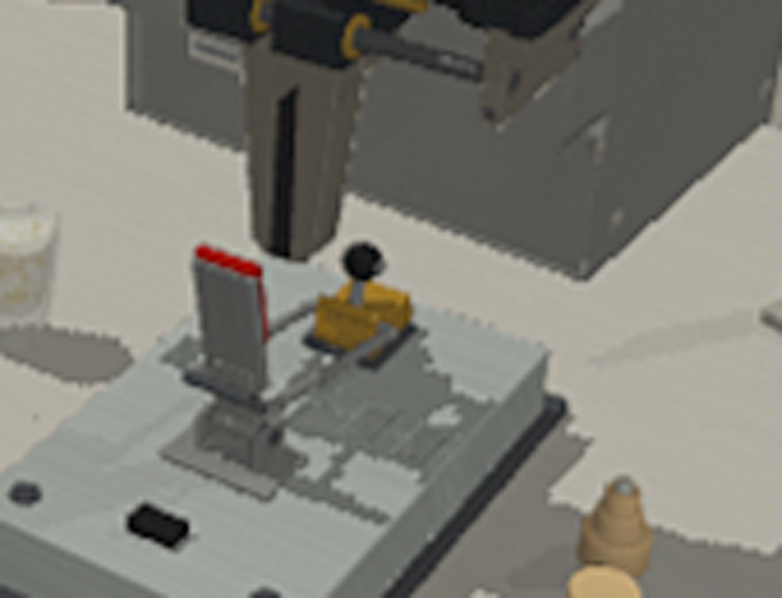

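The hook held after release: knob at crop (362,262), fingers standing between lever and knob. Next I compute the arc for the fingertip edge.

Run:
```python
from g import *
h=.006; w=.010
s=ctrl.read_state(); prev=s["eef_pos"]
for L in [1.5,1.4,1.3,1.2,1.1,1.0,.9,.8,.7,.6,.5,.4,.3,.2,.1,.0]:
    x=-.06*np.cos(L)+h*np.sin(L)+w; z=.06*np.sin(L)+h*np.cos(L)
    p=np.array([PX+x*np.cos(YAW),PY+x*np.sin(YAW),.054+z+.025]); print(L,p.round(4),(p-prev).round(4)); prev=p
```

```text
1.5 [ 0.5604 -0.1859  0.1393] [-0.0207 -0.0021  0.0013]
1.4 [ 0.5544 -0.1863  0.1391] [-0.006  -0.0004 -0.0001]
1.3 [ 0.5484 -0.1867  0.1384] [-0.006  -0.0004 -0.0007]
1.2 [ 0.5426 -0.1871  0.1371] [-0.0059 -0.0004 -0.0013]
1.1 [ 0.5369 -0.1875  0.1352] [-0.0057 -0.0004 -0.0019]
1.0 [ 0.5314 -0.1878  0.1327] [-0.0055 -0.0004 -0.0025]
0.9 [ 0.5262 -0.1882  0.1297] [-0.0052 -0.0003 -0.003 ]
0.8 [ 0.5213 -0.1885  0.1262] [-0.0049 -0.0003 -0.0035]
0.7 [ 0.5167 -0.1888  0.1222] [-0.0045 -0.0003 -0.004 ]
0.6 [ 0.5126 -0.189   0.1178] [-0.0041 -0.0003 -0.0044]
0.5 [ 0.509  -0.1893  0.113 ] [-0.0036 -0.0002 -0.0048]
0.4 [ 0.5059 -0.1895  0.1079] [-0.0031 -0.0002 -0.0051]
0.3 [ 0.5032 -0.1897  0.1025] [-0.0026 -0.0002 -0.0054]
0.2 [ 0.5012 -0.1898  0.0968] [-0.0021 -0.0001 -0.0057]
0.1 [ 0.4997 -0.1899  0.091 ] [-0.0015 -0.0001 -0.0058]
0.0 [ 0.4988 -0.1899  0.085 ] [-0.0009 -0.0001 -0.006 ]
```

Emit:
{"api": "send_rows", "payload": {
  "motion": [
    {"delta_pos":[-0.01,-0.001,0.001],"angular":[0,0,0],"claw":-1},
    {"delta_pos":[-0.006,-0.0006,0],"angular":[0,0,0],"claw":-1},
    {"delta_pos":[-0.005,-0.0005,0],"angular":[0,0,0],"claw":-1},
    {"delta_pos":[-0.005,-0.0004,0],"angular":[0,0,0],"claw":-1},
    {"delta_pos":[0,0,0],"angular":[0,0,0],"claw":-1}
  ]
}}

```text
clock: 13.48
eef_pos: [0.5547, -0.187, 0.1403]
tool_rot: [3.14, 0.105, 0.0]
wrist_force: [-0.2, -0.5, 0.1]
gripper_width: 0.007
finger_force: 0.0
```

Emit:
{"api": "send_rows", "payload": {
  "motion": [
    {"delta_pos":[-0.004,-0.0003,-0.0003],"angular":[0,0,0],"claw":-1},
    {"delta_pos":[-0.004,-0.0003,-0.0005],"angular":[0,0,0],"claw":-1},
    {"delta_pos":[-0.004,-0.0003,-0.0009],"angular":[0,0,0],"claw":-1},
    {"delta_pos":[-0.004,-0.0003,-0.001],"angular":[0,0,0],"claw":-1},
    {"delta_pos":[-0.003,-0.0001,-0.001],"angular":[0,0,0],"claw":-1}
  ]
}}

```text
clock: 14.1
eef_pos: [0.5361, -0.1881, 0.1365]
tool_rot: [3.14, 0.106, 0.001]
wrist_force: [2.5, 0.3, -0.8]
gripper_width: 0.001
finger_force: 1.1
```

Contact is light (2.5 N), so I follow the arc.

Emit:
{"api": "send_rows", "payload": {
  "motion": [
    {"delta_pos":[-0.003,-0.0002,-0.002],"angular":[0,0,0],"claw":-1},
    {"delta_pos":[-0.0028,-0.0002,-0.0018],"angular":[0,0,0],"claw":-1},
    {"delta_pos":[-0.0026,-0.0002,-0.0015],"angular":[0,0,0],"claw":-1},
    {"delta_pos":[-0.0026,-0.0001,-0.0016],"angular":[0,0,0],"claw":-1},
    {"delta_pos":[0,0,0],"angular":[0,0,0],"claw":-1}
  ]
}}

```text
clock: 14.72
eef_pos: [0.5243, -0.1889, 0.1291]
tool_rot: [-3.14, -0.106, 0.002]
wrist_force: [0.7, -0.0, 0.5]
gripper_width: 0.009
finger_force: 0.3
```

Emit:
{"api": "send_rows", "payload": {
  "motion": [
    {"delta_pos":[-0.0025,-0.0002,-0.0017],"angular":[0,0,0],"claw":-1},
    {"delta_pos":[-0.0025,-0.0002,-0.0018],"angular":[0,0,0],"claw":-1},
    {"delta_pos":[-0.0022,-0.0001,-0.002],"angular":[0,0,0],"claw":-1},
    {"delta_pos":[-0.0022,-0.0001,-0.002],"angular":[0,0,0],"claw":-1},
    {"delta_pos":[0,0,0],"angular":[0,0,0],"claw":-1}
  ]
}}

```text
clock: 15.35
eef_pos: [0.515, -0.1894, 0.1216]
tool_rot: [-3.14, -0.106, 0.002]
wrist_force: [0.3, 0.3, 0.6]
gripper_width: 0.003
finger_force: 0.1
```

Emit:
{"api": "send_rows", "payload": {
  "motion": [
    {"delta_pos":[-0.002,-0.0001,-0.0022],"angular":[0,0,0],"claw":-1},
    {"delta_pos":[-0.002,-0.0001,-0.0022],"angular":[0,0,0],"claw":-1},
    {"delta_pos":[-0.0018,-0.0001,-0.0024],"angular":[0,0,0],"claw":-1},
    {"delta_pos":[-0.0018,-0.0001,-0.0024],"angular":[0,0,0],"claw":-1},
    {"delta_pos":[0,0,0],"angular":[0,0,0],"claw":-1}
  ]
}}

```text
clock: 15.98
eef_pos: [0.5075, -0.1897, 0.1124]
tool_rot: [-3.139, -0.106, 0.002]
wrist_force: [0.1, 0.2, -0.2]
gripper_width: 0.009
finger_force: 0.0
```

Emit:
{"api": "send_rows", "payload": {
  "motion": [
    {"delta_pos":[-0.0016,-0.0001,-0.0025],"angular":[0,0,0],"claw":-1},
    {"delta_pos":[-0.0015,-0.0001,-0.0025],"angular":[0,0,0],"claw":-1},
    {"delta_pos":[-0.0014,-0.0001,-0.0026],"angular":[0,0,0],"claw":-1},
    {"delta_pos":[-0.0014,-0.0001,-0.0026],"angular":[0,0,0],"claw":-1},
    {"delta_pos":[0,0,0],"angular":[0,0,0],"claw":-1}
  ]
}}

```text
clock: 16.6
eef_pos: [0.5016, -0.1902, 0.1022]
tool_rot: [-3.14, -0.106, 0.002]
wrist_force: [0.4, -0.6, 1.0]
gripper_width: 0.002
finger_force: 0.0
```

Run:
```python
from g import *
s=ctrl.read_state(); print(s["eef_pos"],s["wrist_force"])
a=imaging.get_image("scene")[170:300,260:430,::-1]
cv2.imwrite("pics/i.png",cv2.resize(a,None,fx=4.6,fy=4.6,interpolation=cv2.INTER_CUBIC)[:600,:800])
```

```text
[ 0.50156734 -0.19018261  0.10220951] [ 0.40720298 -0.59256918  0.98577814]
```

View pics/i.png

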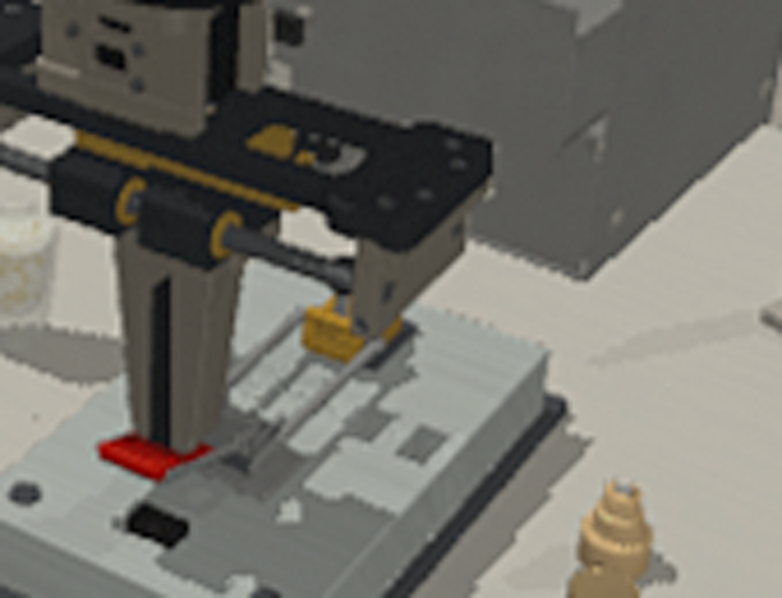

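The lever is about 20° from flat with the fingers on the pad (crop (170,445)), and the loop is still on the keeper. I continue gently over centre.

Emit:
{"api": "send_rows", "payload": {
  "motion": [
    {"delta_pos":[-0.0008,0,-0.0015],"angular":[0,0,0],"claw":-1},
    {"delta_pos":[-0.0005,0,-0.0015],"angular":[0,0,0],"claw":-1},
    {"delta_pos":[-0.0005,0,-0.0015],"angular":[0,0,0],"claw":-1},
    {"delta_pos":[0,0,-0.0015],"angular":[0,0,0],"claw":-1},
    {"delta_pos":[0,0,0],"angular":[0,0,0],"claw":-1}
  ]
}}

```text
clock: 17.27
eef_pos: [0.5001, -0.1901, 0.0964]
tool_rot: [-3.14, -0.106, 0.001]
wrist_force: [0.1, 0.6, -0.2]
gripper_width: 0.006
finger_force: 0.0
```

Emit:
{"api": "send_rows", "payload": {
  "motion": [
    {"delta_pos":[-0.0003,0,-0.0012],"angular":[0,0,0],"claw":-1},
    {"delta_pos":[-0.0003,0,-0.0012],"angular":[0,0,0],"claw":-1},
    {"delta_pos":[-0.0003,0,-0.0012],"angular":[0,0,0],"claw":-1},
    {"delta_pos":[0,0,-0.0012],"angular":[0,0,0],"claw":-1},
    {"delta_pos":[0,0,0],"angular":[0,0,0],"claw":-1}
  ]
}}

```text
clock: 17.9
eef_pos: [0.4993, -0.1902, 0.0916]
tool_rot: [-3.14, -0.106, 0.0]
wrist_force: [-0.0, -0.4, -0.3]
gripper_width: 0.003
finger_force: 0.0
```

Emit:
{"api": "send_rows", "payload": {
  "motion": [
    {"delta_pos":[0,0,-0.0012],"angular":[0,0,0],"claw":-1},
    {"delta_pos":[0,0,-0.0012],"angular":[0,0,0],"claw":-1},
    {"delta_pos":[0,0,-0.0012],"angular":[0,0,0],"claw":-1},
    {"delta_pos":[0,0,-0.0012],"angular":[0,0,0],"claw":-1},
    {"delta_pos":[0,0,0],"angular":[0,0,0],"claw":-1}
  ]
}}

```text
clock: 18.52
eef_pos: [0.4993, -0.1902, 0.0868]
tool_rot: [-3.14, -0.106, 0.0]
wrist_force: [-0.6, -0.6, -0.3]
gripper_width: 0.002
finger_force: 0.0
```

Emit:
{"api": "send_rows", "payload": {
  "motion": [
    {"delta_pos":[0,0,-0.0006],"angular":[0,0,0],"claw":-1},
    {"delta_pos":[0,0,-0.0006],"angular":[0,0,0],"claw":-1},
    {"delta_pos":[0,0,0],"angular":[0,0,0],"claw":-1},
    {"delta_pos":[0,0,0],"angular":[0,0,0],"claw":-1},
    {"delta_pos":[0,0,0],"angular":[0,0,0],"claw":-1}
  ]
}}

```text
clock: 19.15
eef_pos: [0.4994, -0.1902, 0.0858]
tool_rot: [3.14, 0.106, -0.0]
wrist_force: [0.5, -0.6, 0.5]
gripper_width: 0.004
finger_force: 0.0
```

Only 0.5 N so far. I press slightly further to find the stop, then lift away and look.

Emit:
{"api": "send_rows", "payload": {
  "motion": [
    {"delta_pos":[0,0,-0.0006],"angular":[0,0,0],"claw":-1},
    {"delta_pos":[0,0,-0.0005],"angular":[0,0,0],"claw":-1},
    {"delta_pos":[0,0,-0.0004],"angular":[0,0,0],"claw":-1},
    {"delta_pos":[0,0,0],"angular":[0,0,0],"claw":-1},
    {"delta_pos":[0,0,0],"angular":[0,0,0],"claw":-1}
  ]
}}

```text
clock: 19.77
eef_pos: [0.4994, -0.1902, 0.0843]
tool_rot: [3.14, 0.106, -0.0]
wrist_force: [-0.4, 0.6, -0.5]
gripper_width: 0.002
finger_force: 0.0
```

Emit:
{"api": "send_rows", "payload": {
  "motion": [
    {"delta_pos":[0,0,0.01],"angular":[0,0,0],"claw":-1},
    {"delta_pos":[0,0,0.04],"angular":[0,0,0],"claw":-1},
    {"delta_pos":[-0.03,0,0.05],"angular":[0,0,0],"claw":-1},
    {"delta_pos":[-0.03,0,0.05],"angular":[0,0,0],"claw":-1},
    {"delta_pos":[0,0,0],"angular":[0,0,0],"claw":-1}
  ]
}}

```text
clock: 20.4
eef_pos: [0.44, -0.1913, 0.2388]
tool_rot: [3.136, 0.103, 0.011]
wrist_force: [0.6, -0.6, -0.6]
gripper_width: 0.006
finger_force: 0.0
```

Run:
```python
from g import *
a=imaging.get_image("scene")[180:330,240:410,::-1]
cv2.imwrite("pics/j.png",cv2.resize(a,None,fx=4,fy=4,interpolation=cv2.INTER_CUBIC))
```

```text
(no output)
```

View pics/j.png

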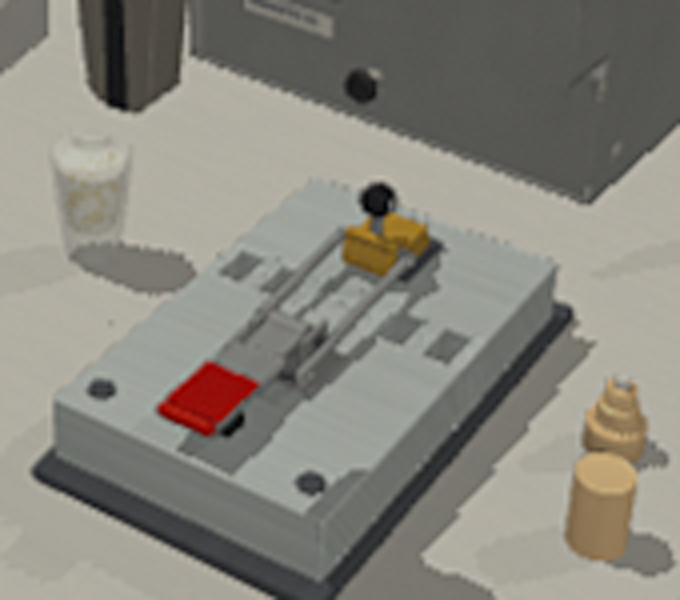

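The lever lies on its rest (pad centre about crop (209,394)), the loop is on the keeper and the parting gap has gone. The bystanders are unmoved. I check the lever angle numerically.

Run:
```python
from g import *
u=lambda x,y,z: np.array([PX+x*np.cos(YAW)-y*np.sin(YAW),PY+x*np.sin(YAW)+y*np.cos(YAW),.054+z])
for L in(0,.05,.1,.2,.3):
    print(L,((proj("scene",u(-.06*np.cos(L)+.006*np.sin(L),0,.06*np.sin(L)+.006*np.cos(L)))+.375-[240,180])*4).round(1))
```

```text
0 [212.4 388.6]
0.05 [213.  382.1]
0.1 [213.9 375.4]
0.2 [216.2 361.7]
0.3 [219.3 347.4]
```

The measured pad row (about 394) matches a lever angle of 0, so it is flat and I hand in.

```bash
python3 -c "
from station import ctrl
print(ctrl.finish_job())"
```

```text
the job is handed in; nothing more can be done
None
```

The mould is latched and handed in at about 20 s: the loop is hooked on the keeper, the lever is flat and the bottle, overcap and pump head look unmoved; the judge gave no verdict, and I did not measure the halves' closure or the loop's tension, only saw the parting gap gone in the last picture.

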